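Find the rocking corner of the jig plate and shim it

ROBOT

A 6-joint arm with a two-finger parallel gripper is mounted at the origin on the work surface. World frame = base frame: x ahead of the robot, y to its left, z up, the work surface at z = 0. Lengths are in m, angles in rad, forces in N, time in s.
With the tool pointing down it reaches from about 0.35 to 0.85 m from the base axis. Payload 8.1 kg.
Tool frame: the origin (TCP) lies midway between the tips of the shut fingers; the grasp point (between the pads) lies 19 mm behind it (bot.pinch_z is the distance from the TCP to the grasp point, in m); z points along the fingers, y is the direction in which the jaws open and shut (so a half turn about z gives the same grasp; the last joint's range is limited). The gripper opens to 85 mm and grips with 20 to 120 N. Pads are 22 mm wide; open, the fingers measure 114 mm over their backs; the gripper's body (76 mm by 85 mm) begins 54 mm behind the grasp point. The pads swing forward as they close: fully open they stand 13 mm farther back than shut.
Start: joints at [-1.377, 0.13, 1.488, -0, 1.523, -0.085], TCP at [0.165, -0.577, 0.231] pointing down, gripper open.
Joint ranges: [-2.96, 2.96], [-0.89, 2.26], [0.02, 2.5], [-1.34, 4.48], [0, 2.73], [-2.66, 2.66]. Speed limits (rad/s): [2.39, 2.39, 2.79, 3.14, 3.14, 3.14].

INTERFACE

Orientations are given as a unit quaternion [x, y, z, w].
In Python, from plant import bot gives the robot as it stands.
- The arm moves only by the tool play_rows, never from a script. Its argument "increments" is a list of rows, each a list of 7 numbers: the turn, a rotation vector about the tool's x, y, z in rad, then the shift along the tool's x, y, z in mm, then the closure, from 0 (fully open) to 1 (shut). In form: [[wx, wy, wz, x, y, z, jaw], ...]. A call has 1 to 20 rows; each row is the pose to reach, as a shift and turn from the pose measured when the call began, along the tool's axes at that moment; what a row does not reach only later rows make up. A row lasts 1/10 s, in which the tool goes at most 50 mm and 8.59 degrees, less where a joint would pass 70% of its speed; a pose out of reach is approached as far as the arm can. A call with a gripper value outside its range is refused whole. The fingers move at their own pace and stop on an object; "newtons" is the grip in N (left out, the last holds). Time passes only in rows, so rows that repeat a pose let the fingers close. It gives the time, the measured TCP pose, the force and the opening at its end, in the units of the state.
- bot.state(): the state, without advancing time (a new reading comes with each control period).
- bot.get_image(name): name is "side" or "top"; returns a dict with "img" (420x560x3 uint8, blue, green, red), "z_map" (420x560 float32, m along the optical axis (not along the pixel's ray), 0 where there is no reading), "camera_matrix" (3x3 intrinsics, pixels), "k1" (the pictures are not rectified: a ray, as slopes to the right and down, at radius r is drawn at 1 + k1 r^2 times it, then the intrinsics apply), "R" (3x3) and "t" (3): a world point X has camera coordinates R X + t. Camera axes: x right, y down, z forward; pixel columns grow to the right and rows downward; lengths in m; the calibration is good to about 2 mm. A picture is of the moment at which its call begins.
- bot.finish_job(): hands the job in, once; it reports no verdict.
Trained networks look in the newest picture that a camera, given by its name, has taken for a name from the list of things; names that differ only in an ending like _2 or _b are one class to them, and where a whole thing is asked for, a point or a joint stands for the part that bears it (a point fixed in the world has none). Each returns a list of dicts, best first, with "score" (0 to 1); they miss things now and then, are a little off and sometimes report something else, mostly with a low value. They report only what shows in the picture. A call takes as long as a camera call. They do not tell look-alikes from the thing itself.
- bot.spot_in(camera, target): "pixel" ([column, row] in pixels, amid what is visible of it).
- bot.landmark_of(camera, target): "pixel" ([column, row] in pixels: a listed point, or the origin of a listed thing).
The state is a dict: "clock": time; "q": joint angles; "qvel": joint speeds; "joint_torque": joint torques, N m; "tool_pos": TCP position; "eef_rot": TCP orientation; "wrist_force": force on the tool from outside, world axes, zero at the start; "moment": the same for the moment, N m; "opening": opening from 0.0 (shut) to 1.0 (fully open).
Only numpy, scipy, OpenCV 4.12 (cv2) and the standard library are available. Lean on these libraries where they do the work, as an engineer would, in place of code of your own. Each camera call takes 0.05 s, during which the arm holds its last target.

TASK

The aluminium jig plate on the microscope stand rocks on one of its four corners. With closed fingertips press down on the plate's corners, one at a time, until you find the one that gives, let it come back up, then press the steel shim leaf just in front of that corner down until it lies fully flat and leave it there. Only press: do not lift or shift the plate, leave the other three shims standing and do not disturb the things around.

Things in the scene. Friction and masses are not known exactly. Their poses are not given: they have to be found in the camera images.
- plate: Aluminium jig plate, 10 mm thick, 1.2 kg, loose on four feet, with a green circuit board on its middle (parts reach 10 mm above the plate). Middle 190 (x) x 80 (y) mm; four lugs (the corners), 38 mm along x, reach out to y = +-86 mm. Origin: centre of the underside, 34 mm above the table; x points away from the robot, y left, z up. When it rocks it tilts about 0.07 rad.
- corner_front_left (a point): Top of the plate's front left corner (front = robot side, left = +y), 44 mm above the table, at a dark 12 mm dot over that corner's foot: press here. Three corners are solid; one, drawn anew each run and looking the same, sinks 6 mm (about 1 to 3 N; then a firm stop) and springs back up.
- corner_front_right (a point): Top of the plate's front right corner (front = robot side, left = +y), 44 mm above the table, at a dark 12 mm dot over that corner's foot: press here. Three corners are solid; one, drawn anew each run and looking the same, sinks 6 mm (about 1 to 3 N; then a firm stop) and springs back up.
- corner_rear_left (a point): Top of the plate's rear left corner (front = robot side, left = +y), 44 mm above the table, at a dark 12 mm dot over that corner's foot: press here. Three corners are solid; one, drawn anew each run and looking the same, sinks 6 mm (about 1 to 3 N; then a firm stop) and springs back up.
- corner_rear_right (a point): Top of the plate's rear right corner (front = robot side, left = +y), 44 mm above the table, at a dark 12 mm dot over that corner's foot: press here. Three corners are solid; one, drawn anew each run and looking the same, sinks 6 mm (about 1 to 3 N; then a firm stop) and springs back up.
- shim_front_left (a point): Where to press the front left corner's shim, given for the shim when flat (27.5 mm above the table, fixed to the stand). A bare steel leaf 16 mm wide, pivoted just in front (plate's -x) of the corner, 52 mm long, this point 36 mm from the pivot. Standing, it slopes up towards the robot at 25 to 32 degrees: 42 to 48 mm high over this point, free end about 55 mm.
- shim_front_right (a point): Where to press the front right corner's shim, given for the shim when flat (27.5 mm above the table, fixed to the stand). A bare steel leaf 16 mm wide, pivoted just in front (plate's -x) of the corner, 52 mm long, this point 36 mm from the pivot. Standing, it slopes up towards the robot at 25 to 32 degrees: 42 to 48 mm high over this point, free end about 55 mm.
- shim_rear_left (a point): Where to press the rear left corner's shim, given for the shim when flat (27.5 mm above the table, fixed to the stand). A bare steel leaf 16 mm wide, pivoted just in front (plate's -x) of the corner, 52 mm long, this point 36 mm from the pivot. Standing, it slopes up towards the robot at 25 to 32 degrees: 42 to 48 mm high over this point, free end about 55 mm.
- shim_rear_right (a point): Where to press the rear right corner's shim, given for the shim when flat (27.5 mm above the table, fixed to the stand). A bare steel leaf 16 mm wide, pivoted just in front (plate's -x) of the corner, 52 mm long, this point 36 mm from the pivot. Standing, it slopes up towards the robot at 25 to 32 degrees: 42 to 48 mm high over this point, free end about 55 mm.
- loose_foot (a joint): How far the foot under the rocking corner has sunk: 0 (up, plate level) to 0.006 m (stop). Does not say where that corner is.
- shim_a (a joint): Angle by which the rocking corner's shim is pressed down: 0 to 0.1 rad at the start (standing), 0.55 rad flat, against a stop. Stiff friction (about 5 N at the press point); it stays where it is left, and flat its heel fills the gap and carries light presses on the corner (8 N). Which corner it is at is not told by the name.
- shim_b (a joint): The same angle for one of the three solid corners' shims, 0 to 0.1 rad at the start. The name does not tell which corner it is at.
- shim_c (a joint): The same angle for one of the three solid corners' shims, 0 to 0.1 rad at the start. The name does not tell which corner it is at.
- shim_d (a joint): The same angle for one of the three solid corners' shims, 0 to 0.1 rad at the start. The name does not tell which corner it is at.
- heatsink: small finned aluminium heat sink, 24 x 24 x 20 mm high, loose on the stand between the two front shims; origin under its centre. Bystander.
- flux_jar: small white jar with black cap, 34 mm across, 38 mm high, loose on the table; origin under its centre. Bystander.
- solder_spool: grey spool standing on its flange, 54 mm across, 42 mm high, loose on the table; origin under its centre. Bystander.
- tweezers: steel tweezers lying flat along their x, 115 mm long, 8 mm high; origin under the middle. Bystander.
- screwdriver: screwdriver with black handle lying along its x, 150 mm long. Bystander.
- tip_cup: dark steel cup, 52 mm across, 38 mm high; origin under its centre. Bystander.
- parts_tray: clear divided tray 70 x 50 x 16 mm; origin under its centre. Bystander.
Not all that is in view belongs to the job. Leave any yellow look-alike of the plate alone.

How it is judged:
By the outcome, as a careful person would: the job done as asked, in the order asked, and still so for the second after the job is handed in, with the robot touching nothing.
It also fails if it takes over 54 s, if anything falls off the work surface, if the arm or the gripper's body presses on something with over 40 N, if the wrist force passes 120 N, or if a joint passes its speed limit or range.

## Working session

There is one attempt and no reset: what is moved stays moved. The work goes in short steps, Python scripts to look and compute and a tool call to move; the robot and the scene stay as the last step left them, time stands still between calls to the robot, and variables do not carry over. Pictures are saved under pics/ and viewed, and the job is handed in when it is done.

Besides the shell and the picture viewer there is one more tool, called after "Emit:" as name(argument=value, ...) on one line, values as JSON. play_rows: Moves the arm, as the interface text tells. Its arguments: {"type":"object","properties":{"increments":{"type":"array","items":{"type":"array","items":{"type":"number"}}},"newtons":{"type":"number"}},"required":["increments"]}

```bash
mkdir -p pics
cat > h.py <<'E'
import numpy as np,cv2
from plant import bot
def ray(c,px):
    K=c["camera_matrix"];d=np.array([(px[0]-K[0,2])/K[0,0],(px[1]-K[1,2])/K[1,1]])
    u=d.copy()
    for _ in range(20): u=d/(1+c["k1"]*(u@u))
    return u
def at_z(c,px,z):
    u=ray(c,px);R=np.array(c["R"]);t=np.array(c["t"])
    o=-R.T@t;v=R.T@np.array([u[0],u[1],1]);return o+v*(z-o[2])/v[2]
def dep(c,px):
    u=ray(c,px);R=np.array(c["R"]);t=np.array(c["t"]);z=float(c["z_map"][int(round(px[1])),int(round(px[0]))])
    return R.T@(np.array([u[0]*z,u[1]*z,z])-t)
def proj(c,X):
    p=np.array(c["R"])@X+np.array(c["t"]);u=p[:2]/p[2];u=u*(1+c["k1"]*(u@u));K=c["camera_matrix"]
    return np.array([K[0,0]*u[0]+K[0,2],K[1,1]*u[1]+K[1,2]])
E
python3 - <<'E'
from h import *
np.set_printoptions(precision=4,suppress=True)
s=bot.state();print(s)
for n in("top","side"):
    c=bot.get_image(n);cv2.imwrite(f"pics/{n}0.png",c["img"])
    for t in["plate"]+[a+b for a in("corner_","shim_") for b in("front_left","front_right","rear_left","rear_right")]:
        z=.034 if t=="plate" else .044 if t[0]=="c" else .0275
        for r in bot.landmark_of(n,t)[:3]:
            print(n,t,r["score"],np.round(r["pixel"],1),at_z(c,r["pixel"],z),dep(c,r["pixel"]))
E
```

```text
{'clock': 0.0, 'q': array([-1.3774,  0.1312,  1.4893,  0.    ,  1.523 , -0.0854]), 'qvel': array([ 0.0008, -0.0002, -0.0009,  0.0002,  0.001 , -0.0014]), 'joint_torque': array([  0.0001, -56.9398, -50.055 ,  -0.0004,   0.0146,   0.0001]), 'tool_pos': array([ 0.1651, -0.5763,  0.2302]), 'eef_rot': array([ 0.9903,  0.1389, -0.    , -0.0009]), 'wrist_force': array([ 0.1273,  0.5561, -0.047 ]), 'moment': array([-0.0584, -0.0021,  0.0174]), 'opening': 1.0026554638218839}
top plate 0.83 [189.7 296.2] [0.2593 0.2608 0.034 ] [0.2578 0.2647 0.0175]
top plate 0.74 [251.  170.4] [0.5856 0.1128 0.034 ] [0.583  0.1115 0.0469]
top plate 0.19 [310.9 197.5] [ 0.5172 -0.043   0.034 ] [ 0.5208 -0.044   0.0079]
top corner_front_left 0.86 [218.  315.9] [0.2135 0.1851 0.044 ] [0.2088 0.1908 0.0099]
top corner_front_left 0.84 [375.2 184.5] [ 0.5522 -0.2066  0.044 ] [ 0.5576 -0.2126  0.012 ]
top corner_front_left 0.65 [220.7 188. ] [0.5367 0.1885 0.044 ] [0.5362 0.1879 0.0473]
top corner_front_right 0.86 [275.6 196.1] [0.518  0.0471 0.044 ] [0.5181 0.0472 0.0433]
top corner_front_right 0.75 [224.2 193.9] [
[... 1776 characters left out ...]

side corner_rear_left 0.68 [400.7 354. ] [0.1805 0.3224 0.044 ] [0.1737 0.3059 0.0086]
side corner_rear_right 0.88 [333.8 164.7] [ 0.384  -0.1928  0.044 ] [ 0.3848 -0.2273  0.0098]
side corner_rear_right 0.74 [217.6 218.9] [0.6435 0.0524 0.044 ] [0.6439 0.0515 0.0428]
side corner_rear_right 0.65 [335.2 358.2] [0.3136 0.3556 0.044 ] [0.3116 0.3399 0.0073]
side shim_front_left 0.7 [279.6 282.3] [0.4606 0.1905 0.0275] [0.4622 0.1811 0.0117]
side shim_front_right 0.78 [294.3 235.7] [0.4503 0.0534 0.0275] [0.4517 0.0426 0.0128]
side shim_rear_left 0.86 [230.2 273.6] [0.577  0.1902 0.0275] [0.5803 0.1813 0.0124]
side shim_rear_right 0.57 [243.3 223.5] [0.5816 0.0414 0.0275] [0.5774 0.055  0.0457]
```

Run:
```python
import cv2
a=cv2.imread("pics/top0.png")
cv2.imwrite("pics/top0c.png",cv2.resize(a[120:260,180:330],None,fx=4,fy=4,interpolation=2))
a=cv2.imread("pics/side0.png")
cv2.imwrite("pics/side0c.png",cv2.resize(a[190:310,170:320],None,fx=5,fy=5,interpolation=2))
```

```text
(no output)
```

View pics/top0.png

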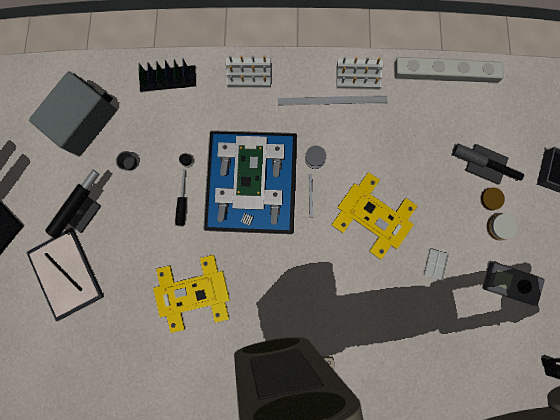

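View pics/top0c.png

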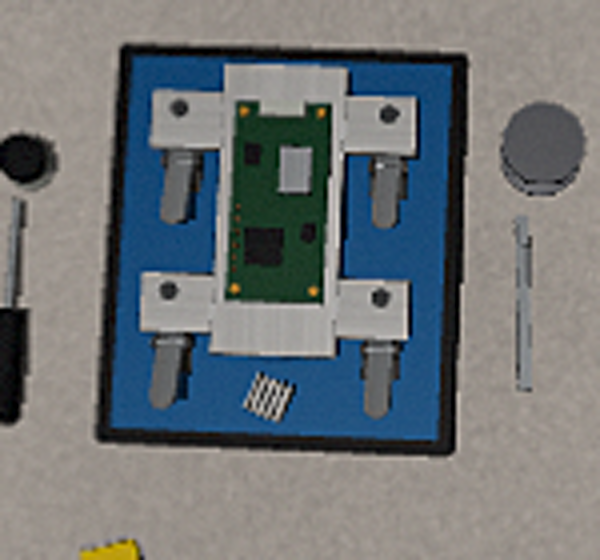

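View pics/side0c.png

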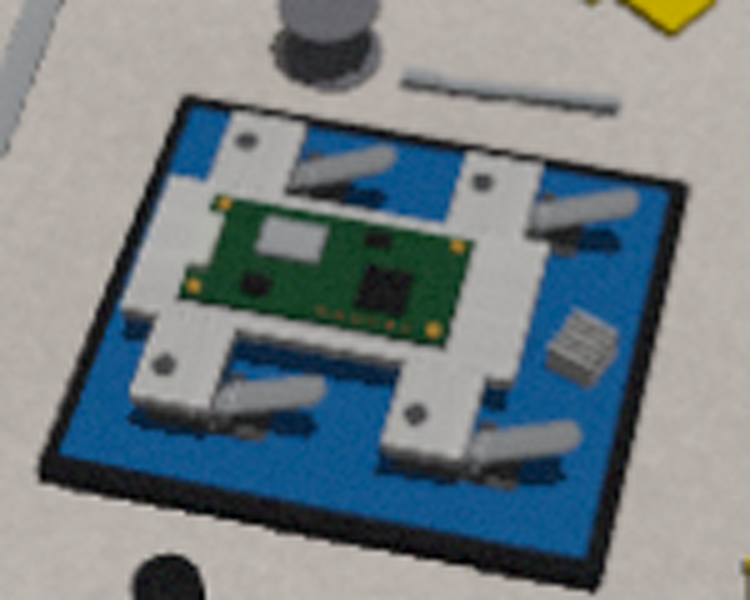

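The job's plate is the silver one on the blue stand in the top view, with its middle near (250,170). The yellow look-alikes are at (190,294) and (375,215). The enlarged crop shows the dots at about (225,147) RL, (277,148) RR, (222,192) FL and (275,194) FR. Next I'll refine these from both views.

Run:
```python
from h import *
np.set_printoptions(precision=4,suppress=True)
g={"top":dict(RL=(224.7,146.7),RR=(277.2,148.5),FL=(222,192.5),FR=(275.2,194.5)),
"side":dict(RL=(202.6,262.8),RR=(219,218),FL=(253,272.4),FR=(266.4,226.3))}
P={}
for n in g:
    c=bot.get_image(n);im=cv2.cvtColor(c["img"],cv2.COLOR_BGR2GRAY).astype(float)
    for k,(u,v) in g[n].items():
        x0,y0=int(round(u)),int(round(v));w=np.s_[y0-4:y0+5,x0-4:x0+5]
        p=im[w];wt=np.clip(np.percentile(p,60)-25-p,0,None)
        yy,xx=np.mgrid[y0-4:y0+5,x0-4:x0+5]
        q=(np.sum(xx*wt)/wt.sum(),np.sum(yy*wt)/wt.sum())
        print(n,k,np.round(q,1),at_z(c,q,.044),dep(c,q));P[n,k]=at_z(c,q,.044)
m={k:(P["top",k]+P["side",k])/2 for k in g["top"]}
o=sum(m.values())/4;d=(m["RL"]+m["RR"]-m["FL"]-m["FR"]);e=m["RL"]+m["FL"]-m["RR"]-m["FR"]
print(o,np.arctan2(d[1],d[0]),np.arctan2(-e[0],e[1]),np.linalg.norm(d)/2,np.linalg.norm(e)/2)
print(m)
# shim directions from depth: points high on shims
```

```text
top RL [224.5 146.6] [0.6457 0.1829 0.044 ] [0.6454 0.1827 0.0449]
top RR [276.8 148.1] [0.6431 0.0469 0.044 ] [0.6427 0.0468 0.0454]
top FL [221.8 192. ] [0.5265 0.1852 0.044 ] [0.5257 0.1843 0.0493]
top FR [274.7 193.9] [0.5235 0.0495 0.044 ] [0.5231 0.0494 0.0472]
side RL [202.3 262.6] [0.6441 0.184  0.044 ] [0.6445 0.1832 0.0427]
side RR [218.5 217.4] [0.6427 0.0474 0.044 ] [0.6429 0.0469 0.0434]
side FL [252.6 272.4] [0.5241 0.1867 0.044 ] [0.5236 0.1886 0.0471]
side FR [265.7 225.8] [0.5225 0.0498 0.044 ] [0.5231 0.0468 0.04  ]
[0.584  0.1165 0.044 ] -0.02104377214638975 -0.01579743004486204 0.11976591358530965 0.1363380959730138
{'RL': array([0.6449, 0.1834, 0.044 ]), 'RR': array([0.6429, 0.0471, 0.044 ]), 'FL': array([0.5253, 0.1859, 0.044 ]), 'FR': array([0.523 , 0.0496, 0.044 ])}
```

```bash
cat >> h.py <<'E'
from scipy.spatial.transform import Rotation as Ro
np.set_printoptions(precision=4,suppress=True)
C=dict(RL=(.6449,.1834),RR=(.6429,.0471),FL=(.5253,.1859),FR=(.523,.0496))
def to(X,yaw=None):
    s=bot.state();R=Ro.from_quat(s["eef_rot"])
    d=R.inv().apply(np.array(X)-s["tool_pos"])*1000
    T=Ro.from_matrix(np.array([[1,0,0],[0,-1,0],[0,0,-1.]]))
    w=0
    if yaw is not None: w=(R.inv()*(Ro.from_euler("z",yaw)*T)).as_rotvec()
    return np.round(d,1),w
E
python3 - <<'E'
from h import *
print(to([.523,.0496,.2],-.018));print(to([.523,.0496,.08]))
E
```

```text
(array([ 516.4, -503.8,   31.3]), array([-0.    , -0.    ,  0.2968]))
(array([ 516.4, -503.8,  151.3]), 0)
```

Emit:
play_rows(increments=[[0, 0, 0.02, 32, -31, 0, 1], [0, 0, 0.04, 65, -63, 0, 1], [0, 0, 0.06, 97, -94, 0, 1], [0, 0, 0.08, 129, -126, 0, 1], [0, 0, 0.1, 161, -157, 0, 1], [0, 0, 0.12, 194, -189, 0, 1], [0, 0, 0.14, 226, -220, 0, 1], [0, 0, 0.16, 258, -252, 5, 1], [0, 0, 0.18, 290, -283, 10, 1], [0, 0, 0.2, 323, -315, 15, 1], [0, 0, 0.22, 355, -346, 20, 1], [0, 0, 0.24, 387, -378, 25, 1], [0, 0, 0.26, 420, -409, 30, 1], [0, 0, 0.28, 452, -441, 31, 1], [0, 0, 0.297, 484, -472, 31, 1], [0, 0, 0.297, 516.4, -503.8, 31, 1], [0, 0, 0.297, 516.4, -503.8, 70, 1], [0, 0, 0.297, 516.4, -503.8, 110, 1], [0, 0, 0.297, 516.4, -503.8, 140, 1], [0, 0, 0.297, 516.4, -503.8, 151.3, 1]])

```text
clock: 3.1
tool_pos: [0.5203, 0.0499, 0.0762]
eef_rot: [1.0, -0.009, -0.003, 0.0]
wrist_force: [-0.4, -0.2, -0.4]
opening: -0.002
```

Run:
```python
from h import *
print(to([.523,.0496,.044],-.018))
s=bot.state();print(s["tool_pos"],s["opening"],s["wrist_force"],s["clock"])
```

```text
(array([ 2.9,  0.2, 32.2]), array([0.0001, 0.0059, 0.0002]))
[0.5203 0.0499 0.0762] -0.0019649981999038764 [-0.3979 -0.1864 -0.4262] 3.1
```

Emit:
play_rows(increments=[[0, 0, 0, 2.9, 0, 10, 1], [0, 0, 0, 2.9, 0, 20, 1], [0, 0, 0, 2.9, 0, 28, 1], [0, 0, 0, 2.9, 0, 28, 1], [0, 0, 0, 2.9, 0, 28, 1]])

```text
clock: 3.6
tool_pos: [0.5236, 0.0497, 0.0489]
eef_rot: [1.0, -0.009, -0.002, 0.0]
wrist_force: [0.4, -0.6, -0.1]
opening: -0.001
```

Run:
```python
from h import *
print(to([.523,.0496,.044],-.018))
for n,(a,b,x,y) in dict(top=(120,260,180,330),side=(190,310,170,320)).items():
    c=bot.get_image(n);cv2.imwrite(f"pics/{n}1.png",cv2.resize(c["img"][a:b,x:y],None,fx=5,fy=5,interpolation=2)[:600])
```

```text
(array([-0.6,  0.1,  4.9]), array([0.0001, 0.0048, 0.0001]))
```

View pics/side1.png

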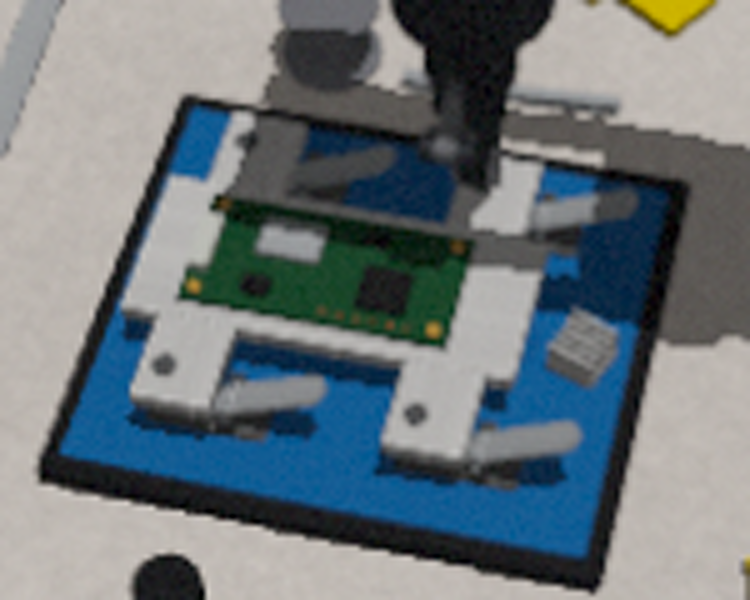

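The closed fingertips hang directly over the front right dot, at about (266,226) in the full side picture. I'll press gently.

Emit:
play_rows(increments=[[0, 0, 0, -0.6, 0, 3, 1], [0, 0, 0, -0.6, 0, 5, 1], [0, 0, 0, -0.6, 0, 6, 1], [0, 0, 0, -0.6, 0, 7, 1], [0, 0, 0, -0.6, 0, 7, 1]])

```text
clock: 4.2
tool_pos: [0.5235, 0.0498, 0.044]
eef_rot: [1.0, -0.009, -0.002, 0.0]
wrist_force: [-8.0, -0.4, 17.8]
opening: 0.0
```

Front right is solid: it read 18 N at z = 44.0 mm. I'll lift and move to front left.

Emit:
play_rows(increments=[[0, 0, 0, 0, 0, -5, 1], [0, 0, 0, 0, 0, -25, 1], [0, 0, 0, 0, 0, -30, 1], [0, 0, 0, 0, 0, -30, 1]])

```text
clock: 4.6
tool_pos: [0.5247, 0.0498, 0.075]
eef_rot: [1.0, -0.009, -0.001, 0.0]
wrist_force: [1.2, -0.6, -0.2]
opening: 0.002
```

Run:
```python
from h import *
print(to([.5253,.1859,.048],-.018), bot.state()["wrist_force"])
```

```text
(array([  -1.8, -136.1,   27. ]), array([0.0001, 0.0014, 0.0003])) [ 1.2473 -0.5948 -0.2333]
```

Emit:
play_rows(increments=[[0, 0, 0, -1, -30, 0, 1], [0, 0, 0, -1, -60, 0, 1], [0, 0, 0, -1, -90, 0, 1], [0, 0, 0, -1.8, -120, 0, 1], [0, 0, 0, -1.8, -136, 0, 1], [0, 0, 0, -1.8, -136, 10, 1], [0, 0, 0, -1.8, -136, 20, 1], [0, 0, 0, -1.8, -136, 26, 1], [0, 0, 0, -1.8, -136, 26, 1], [0, 0, 0, -1.8, -136, 26, 1]])

```text
clock: 5.6
tool_pos: [0.5251, 0.1849, 0.0486]
eef_rot: [1.0, -0.009, -0.001, 0.0]
wrist_force: [0.6, 0.1, 0.3]
opening: 0.0
```

Run:
```python
from h import *
print(to([.5253,.1859,.044],-.018), bot.state()["wrist_force"])
```

```text
(array([ 0.2, -1. ,  4.6]), array([ 0.0005,  0.0022, -0.0009])) [0.5859 0.1003 0.2883]
```

Emit:
play_rows(increments=[[0, 0, 0, 0, -1, 3, 1], [0, 0, 0, 0, -1, 4.6, 1], [0, 0, 0, 0, -1, 5.5, 1], [0, 0, 0, 0, -1, 6.3, 1], [0, 0, 0, 0, -1, 6.3, 1]])

```text
clock: 6.1
tool_pos: [0.5255, 0.1857, 0.044]
eef_rot: [1.0, -0.009, -0.001, 0.0]
wrist_force: [-7.1, -3.1, 13.9]
opening: -0.002
```

Front left is solid as well (14 N at 44.0 mm). Rear left is next.

Emit:
play_rows(increments=[[0, 0, 0, 0, 0, -5, 1], [0, 0, 0, 0, 0, -28, 1], [0, 0, 0, 0, 0, -34, 1], [0, 0, 0, 30, 0, -34, 1], [0, 0, 0, 60, 0, -34, 1], [0, 0, 0, 90, 0, -34, 1], [0, 0, 0, 119, 0, -34, 1], [0, 0, 0, 119, 0, -34, 1], [0, 0, 0, 119, 0, -34, 1]])

```text
clock: 7.0
tool_pos: [0.6445, 0.1833, 0.0769]
eef_rot: [1.0, -0.01, -0.001, 0.0]
wrist_force: [-0.3, 0.5, 0.4]
opening: 0.001
```

Run:
```python
from h import *
print(to([.6449,.1834,.048],-.018), bot.state()["wrist_force"])
```

```text
(array([ 0.5, -0.1, 28.9]), array([ 0.0008,  0.0025, -0.0012])) [-0.3133  0.454   0.4356]
```

Emit:
play_rows(increments=[[0, 0, 0, 0.4, 0, 15, 1], [0, 0, 0, 0.4, 0, 25, 1], [0, 0, 0, 0.4, 0, 29, 1], [0, 0, 0, 0.4, 0, 32, 1], [0, 0, 0, 0.4, 0, 34, 1], [0, 0, 0, 0.4, 0, 35, 1], [0, 0, 0, 0.4, 0, 35, 1]])

```text
clock: 7.7
tool_pos: [0.645, 0.1834, 0.0424]
eef_rot: [1.0, -0.01, -0.001, 0.0]
wrist_force: [-1.0, -0.5, 2.6]
opening: -0.004
```

This corner gives: z is 42.4 mm at 2.6 N. I'll press on to its stop to confirm.

Emit:
play_rows(increments=[[0, 0, 0, 0, 0, 1.5, 1], [0, 0, 0, 0, 0, 3, 1], [0, 0, 0, 0, 0, 4.3, 1], [0, 0, 0, 0, 0, 5, 1], [0, 0, 0, 0, 0, 5, 1]])

```text
clock: 8.2
tool_pos: [0.6456, 0.1836, 0.0385]
eef_rot: [1.0, -0.01, -0.0, 0.0]
wrist_force: [-2.3, -0.0, 8.4]
opening: -0.003
```

Run:
```python
from h import *
for n,(a,b,x,y) in dict(side=(190,310,170,320)).items():
    c=bot.get_image(n);cv2.imwrite(f"pics/{n}2.png",cv2.resize(c["img"][a:b,x:y],None,fx=5,fy=5,interpolation=2)[:600])
```

```text
(no output)
```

View pics/side2.png

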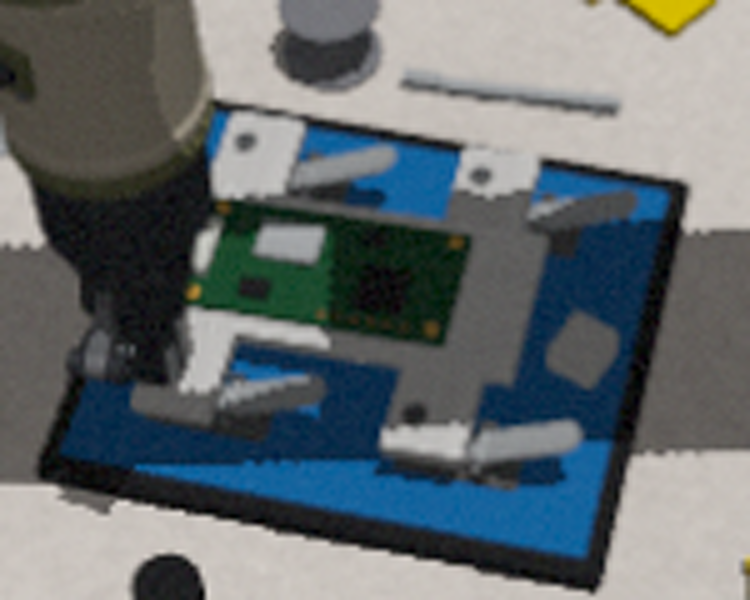

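Rear left is the rocking corner: it sank to 38.5 mm, with the stop at 8 N. I'll release it, rise clear, and move over its shim.

Emit:
play_rows(increments=[[0, 0, 0, 0, 0, -2, 1], [0, 0, 0, 0, 0, -4, 1], [0, 0, 0, 0, 0, -7, 1], [0, 0, 0, 0, 0, -15, 1], [0, 0, 0, 0, 0, -40, 1], [0, 0, 0, 0, 0, -60, 1], [0, 0, 0, -30, 0, -60, 1], [0, 0, 0, -60, 0, -60, 1], [0, 0, 0, -68, 0, -60, 1], [0, 0, 0, -68, 0, -60, 1]])

```text
clock: 9.25
tool_pos: [0.577, 0.1851, 0.0987]
eef_rot: [1.0, -0.009, -0.0, 0.0]
wrist_force: [1.1, 0.4, 0.1]
opening: -0.001
```

Run:
```python
from h import *
print(to([.578,.1848,.06],-.018), bot.state()["wrist_force"])
for n,(a,b,x,y) in dict(side=(190,310,170,320)).items():
    c=bot.get_image(n);cv2.imwrite(f"pics/{n}3.png",cv2.resize(c["img"][a:b,x:y],None,fx=5,fy=5,interpolation=2)[:600])
    print([(r["score"],r["pixel"],at_z(c,r["pixel"],.0275)) for r in bot.landmark_of(n,"shim_rear_left")])
```

```text
(array([ 1.1,  0.3, 38.7]), array([ 0.0003,  0.0006, -0.0005])) [1.1243 0.3625 0.0578]
[(0.59, [230.0, 270.6], array([0.5795, 0.1824, 0.0275]))]
```

View pics/side3.png

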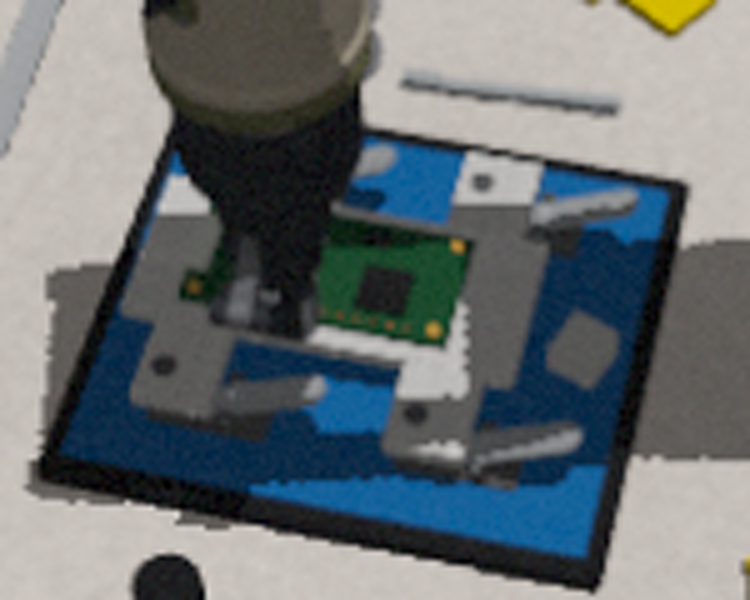

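The plate is back level, with the rear left dot at the same pixel as before, and the fingers are over the rear left shim. Its reprojected press point is (0.5795, 0.182), which agrees with the plan. I'll press the shim.

Emit:
play_rows(increments=[[0, 0, 0, 1, 0, 20, 1], [0, 0, 0, 1, 0, 38, 1], [0, 0, 0, 1, 0, 44, 1], [0, 0, 0, 1, 0, 48, 1], [0, 0, 0, 1, 0, 52, 1], [0, 0, 0, 1, 0, 56, 1], [0, 0, 0, 1, 0, 60, 1], [0, 0, 0, 1, 0, 64, 1], [0, 0, 0, 1, 0, 68, 1], [0, 0, 0, 1, 0, 70, 1], [0, 0, 0, 1, 0, 70, 1]])

```text
clock: 10.45
tool_pos: [0.5802, 0.1852, 0.0296]
eef_rot: [1.0, -0.009, 0.001, -0.0]
wrist_force: [-0.9, 1.7, 1.3]
opening: -0.001
```

Emit:
play_rows(increments=[[0, 0, 0, -1, 0, 1, 1], [0, 0, 0, -1, 0, 2, 1], [0, 0, 0, -1, 0, 3, 1], [0, 0, 0, -1, 0, 4, 1], [0, 0, 0, -1, 0, 4, 1]])

```text
clock: 10.95
tool_pos: [0.58, 0.1853, 0.0273]
eef_rot: [1.0, -0.01, 0.002, -0.0]
wrist_force: [-3.7, -0.7, 14.6]
opening: -0.001
```

It has reached the stop: 27.3 mm at 15 N, with 27.5 mm expected. I'll add a short firmer press and then retreat.

Emit:
play_rows(increments=[[0, 0, 0, 0, 0, 2.5, 1], [0, 0, 0, 0, 0, 3, 1], [0, 0, 0, 0, 0, 3, 1]])

```text
clock: 11.25
tool_pos: [0.5801, 0.1854, 0.0271]
eef_rot: [1.0, -0.009, 0.002, -0.0]
wrist_force: [-13.0, -3.4, 27.1]
opening: -0.001
```

Emit:
play_rows(increments=[[0, 0, 0, 0, 0, -5, 1], [0, 0, 0, 0, 0, -30, 1], [0, 0, 0, 0, 0, -70, 1], [0, 0, 0, 0, 0, -110, 1], [0, 0, 0, 0, 0, -150, 1], [0, 0, 0, 0, 30, -170, 1], [0, 0, 0, 0, 70, -170, 1], [0, 0, 0, 0, 110, -170, 1], [0, 0, 0, 0, 150, -170, 1], [0, 0, 0, 0, 190, -170, 1], [0, 0, 0, 0, 230, -170, 1], [0, 0, 0, 0, 270, -170, 1], [0, 0, 0, 0, 300, -170, 1], [0, 0, 0, 0, 300, -170, 1], [0, 0, 0, 0, 300, -170, 1]])

```text
clock: 12.75
tool_pos: [0.5734, -0.115, 0.1962]
eef_rot: [1.0, -0.01, 0.001, -0.001]
wrist_force: [0.5, -0.1, 0.2]
opening: 0.0
```

Run:
```python
from h import *
print(bot.state()["wrist_force"])
for n,(a,b,x,y) in dict(top=(120,240,180,330),side=(190,310,170,320)).items():
    c=bot.get_image(n);cv2.imwrite(f"pics/{n}4.png",cv2.resize(c["img"][a:b,x:y],None,fx=5,fy=5,interpolation=2)[:600])
```

```text
[ 0.4504 -0.1416  0.2479]
```

View pics/side4.png

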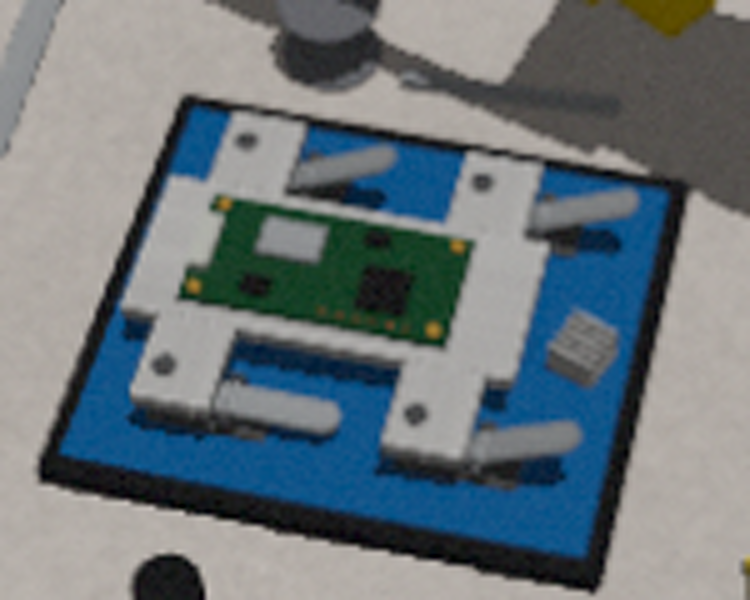

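View pics/top4.png

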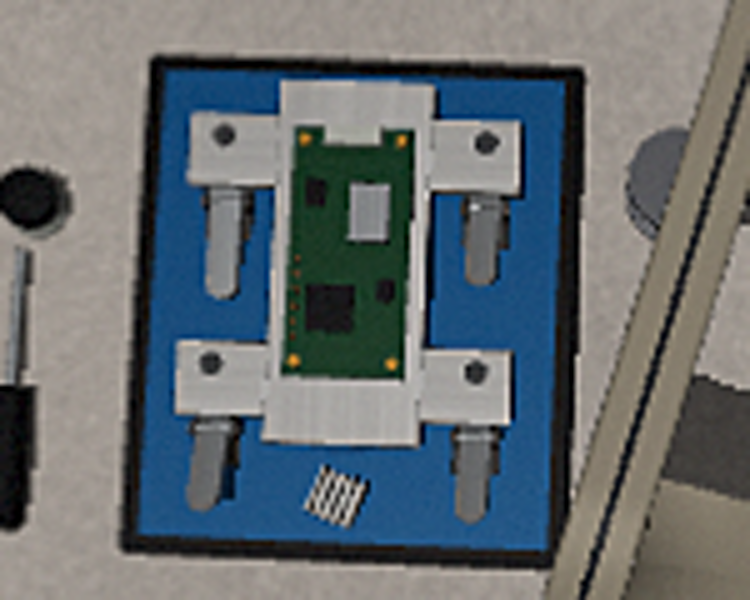

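The rear left shim now lies flat: in the side crop its tip moved from (320,385) to (335,415). The other three shims still stand, and the plate, heat sink and jar look unmoved. I'll hand the job in.

```bash
python3 -c "
from plant import bot
print(bot.finish_job())"
```

```text
the job is handed in; nothing more can be done
None
```

The rear left corner was the one that rocked. Its shim is now pressed fully flat, and I handed the job in at about 13 s of the 54 s allowed.

- **Finding the corner:** I pressed front right (18 N at 44.0 mm) and front left (14 N at 44.0 mm), and both were solid. Rear left gave way at 2.6 N and sank to 38.5 mm, where it met a firm stop at 8 N. I released it and a picture showed its dot back at the same pixel. I did not press rear right, since the rocking corner was already found.
- **Pressing the shim:** The rear left shim went down to its stop at 27.3 mm under 15 N (27.5 mm expected). I pressed once more at about 27 N and then drew the arm clear.
- **Last checks:** The final pictures show that shim flat, the other three standing, and the plate, heat sink and jar where they were. In the top view the arm covered the spool in part and the tweezers, but both showed in place in the side view. I did not look again at the tip cup and parts tray at the end, but the arm never went low near them. The wrist force was near zero with the arm clear. No check failed or disagreed.

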